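# Run the slide racks home in the loader

## Task

Four slide racks stand as a row in the lane of the slide loader, short of the end stop: with the fingertips, push the whole row along the lane as one train, steadily and without lifting or tipping a rack, until the first is hard against the end stop and no gaps are left. Then press the loader's green button fully down and let it come up again. Keep off the red button, and leave the orange spare rack and everything else on the table where it stands.

Things in the scene. Friction and masses are not known exactly. Their poses are not given: they have to be found in the camera images.
- loader: slide loader, fixed: an aluminium feed lane with a white drive housing at its -y end. Origin: on the table under the middle of the lane; x across, y along the lane (away from the stop), z up. Lane floor 16 mm above the table, y = -150 mm (stop) to +175 mm (open end). Guide rails along y, tops at 28 mm, inner faces 91 mm apart, 103 mm outside. Housing x -65..65, y -310..-160, 85 mm high
- lane_stop (a point): the end stop: middle of its contact face (two black rubber bumpers on a steel plate), at lane-floor height 16 mm above the table. Axes as the loader's: the racks are pushed in its -y direction, and the first rack is home when its face lies here
- lane_end (a point): middle of the open end of the lane floor, 325 mm from the stop; nothing stands beyond it for 50 mm, so that the fingers can be lowered behind the row
- column_top (a point): top of the slim pick column (30 x 28 mm) on the housing, 195 mm above the table. A thin arm on it reaches to the lane's centre line just over the stop, 114 mm or more above the table
- rack_violet: violet plastic slide rack in the lane, 88 mm across it (x) x 45 mm along it (y) x 31 mm high, with upright glass slides; its panels facing along the lane are flat, 24 mm high. Origin: centre of its underside, axes as the loader's. The four racks stand face to face in any order, short of the stop; 60 to 130 g each, friction about 0.6: the row slides at 1 to 4 N
- rack_blue: blue plastic slide rack in the lane, 88 mm across it (x) x 45 mm along it (y) x 31 mm high, with upright glass slides; its panels facing along the lane are flat, 24 mm high. Origin: centre of its underside, axes as the loader's. The four racks stand face to face in any order, short of the stop; 60 to 130 g each, friction about 0.6: the row slides at 1 to 4 N
- rack_yellow: yellow plastic slide rack in the lane, 88 mm across it (x) x 45 mm along it (y) x 31 mm high, with upright glass slides; its panels facing along the lane are flat, 24 mm high. Origin: centre of its underside, axes as the loader's. The four racks stand face to face in any order, short of the stop; 60 to 130 g each, friction about 0.6: the row slides at 1 to 4 N
- rack_black: black plastic slide rack in the lane, 88 mm across it (x) x 45 mm along it (y) x 31 mm high, with upright glass slides; its panels facing along the lane are flat, 24 mm high. Origin: centre of its underside, axes as the loader's. The four racks stand face to face in any order, short of the stop; 60 to 130 g each, friction about 0.6: the row slides at 1 to 4 N
- load_btn (a joint): travel of the green load button: 0 = up, 0.006 m = fully down; a spring of 1.5 N at the start to 5 N fully down lifts it again
- load_btn_top (a point): centre of the top face of the green load button (28 mm across, in a black collar 44 mm across whose top is 10 mm lower) on top of the housing, 108 mm above the table; pressed straight down
- stop_btn (a joint): travel of the red stop button, same kind as the green one: 0 = up, 0.006 m = fully down; not to be pressed
- stop_btn_top (a point): centre of the top face of the red stop button, 60 mm from the green one along the housing, nearer the lane
- spare_rack: orange slide rack of the same kind and size (88 x 45 x 31 mm), standing on the table beside the far side of the lane; origin: centre of its underside; leave alone
- oil_bottle: small amber dropper bottle, 28 mm across, 75 mm high, on the table beside the near side of the lane; origin: centre of its underside; leave alone
- lens_can: clear plastic objective-lens can, 42 mm across, 60 mm high, beside the near side of the lane; origin: centre of its underside; leave alone
- cover_box: blue and white cover-slip box, 41 x 61 x 19 mm, beside the near side of the lane; origin: centre of its underside; leave alone
- slide_box: green slide storage box lying flat, 84 x 98 x 34 mm, beyond the far side of the lane; origin: centre of its underside; leave alone
- marker: grey marker pen with a black cap, 125 mm long, lying on the table between the robot and the lane; origin: centre of its underside; leave alone
- stain_jar: clear glass jar with a white lid, 54 mm across, 95 mm high, left on the table; origin: centre of its underside; leave alone
Not all that is in view belongs to the job. What is shaped like the rack_black but pink is not meant.

How it is judged:
On the way, in this order (a step that is already met when the one before it is completed fails the run):
1. the row of four racks is home against the end stop (y of rack_violet in the frame of loader between -0.1305 and 0.0115 m and x of rack_violet in the frame of loader between -0.004 and 0.004 m and z of rack_violet in the frame of loader between 0.012 and 0.02 m and y of rack_blue in the frame of loader between -0.1305 and 0.0115 m and x of rack_blue in the frame of loader between -0.004 and 0.004 m and z of rack_blue in the frame of loader between 0.012 and 0.02 m and y of rack_yellow in the frame of loader between -0.1305 and 0.0115 m and x of rack_yellow in the frame of loader between -0.004 and 0.004 m and z of rack_yellow in the frame of loader between 0.012 and 0.02 m and y of rack_black in the frame of loader between -0.1305 and 0.0115 m and x of rack_black in the frame of loader between -0.004 and 0.004 m and z of rack_black in the frame of loader between 0.012 and 0.02 m), for 0.2 s.
2. the green load button is pressed fully down (value of joint load_btn above 0.0048 m), for 0.05 s.
At the end, for the whole second after the job is handed in: All four racks stand level in the lane between its guides, at rest, packed against the end stop with at most 4 mm of gaps in all (stop to first rack and between racks together), and the green button has been pressed fully (at least 4.8 of 6 mm) after that and is up again (all of step 1 and linear speed of each of rack_violet, rack_blue, rack_yellow, rack_black below 0.01 m/s and value of joint load_btn below 0.001 m); the robot touches nothing.
It fails at once if a rack in the lane is lifted or carried (more than 6 mm), or a rack is tipped (more than 0.25 rad) (z of any of rack_violet, rack_blue, rack_yellow, rack_black in the frame of loader above 0.022 m or angle between any of rack_violet, rack_blue, rack_yellow, rack_black's own z axis and vertical above 0.25 rad).
It fails at once if the row is pulled apart (gaps of more than 15 mm in all), or the racks are shot along the lane (faster than 0.35 m/s) or rammed (more than 45 N from the fingers) (distance between rack_violet and rack_blue above 0.151 m or distance between any of rack_violet, rack_blue and rack_yellow above 0.151 m or distance between any of rack_violet, rack_blue, rack_yellow and rack_black above 0.151 m or linear speed of any of rack_violet, rack_blue, rack_yellow, rack_black above 0.35 m/s or contact force between the fingers and rack_violet above 45 N or contact force between the fingers and rack_blue above 45 N or contact force between the fingers and rack_yellow above 45 N or contact force between the fingers and rack_black above 45 N).
It fails at once if the load button is pressed while the row is not home (value of joint load_btn above 0.002 m and not (y of rack_violet in the frame of loader between -0.1305 and 0.0115 m and x of rack_violet in the frame of loader between -0.004 and 0.004 m and z of rack_violet in the frame of loader between 0.012 and 0.02 m and y of rack_blue in the frame of loader between -0.1305 and 0.0115 m and x of rack_blue in the frame of loader between -0.004 and 0.004 m and z of rack_blue in the frame of loader between 0.012 and 0.02 m and y of rack_yellow in the frame of loader between -0.1305 and 0.0115 m and x of rack_yellow in the frame of loader between -0.004 and 0.004 m and z of rack_yellow in the frame of loader between 0.012 and 0.02 m and y of rack_black in the frame of loader between -0.1305 and 0.0115 m and x of rack_black in the frame of loader between -0.004 and 0.004 m and z of rack_black in the frame of loader between 0.012 and 0.02 m)).
It fails at once if the red stop button is pressed (value of joint stop_btn above 0.002 m).
It fails at once if the spare rack or another thing on the table is moved (more than 12 mm) (distance of any of spare_rack, oil_bottle, lens_can, cover_box, slide_box, marker, stain_jar from where it was at the start of the episode above 0.012 m).
It also fails if it takes over 43 s, if anything falls off the work surface, if the arm or the gripper's body presses on something with over 40 N, if the wrist force passes 120 N, or if a joint passes its speed limit or range.

## Robot

A 6-joint arm with a two-finger parallel gripper is mounted at the origin on the work surface. World frame = base frame: x ahead of the robot, y to its left, z up, the work surface at z = 0. Lengths are in m, angles in rad, forces in N, time in s.
With the tool pointing down it reaches from about 0.4 to 0.825 m from the base axis. Payload 7 kg.
Tool frame: the origin (TCP) lies midway between the tips of the shut fingers; the grasp point (between the pads) lies behind it (hold_point_z is the z of the grasp point in the tool frame, in m); z points along the fingers, x is the direction in which the jaws open and shut, and the axes are right-handed (so a half turn about z gives the same grasp; the last joint's range is limited). The gripper opens to 85 mm and grips with 20 to 120 N. Pads are 22 mm wide; open, the fingers measure 114 mm over their backs; the gripper's body (76 mm by 85 mm) begins 54 mm behind the grasp point. The pads swing forward as they close: fully open they stand 13 mm farther back than shut.
Start: joints at [-0.955, 0.359, 0.012, 0, -1.224, -0.288], TCP at [0.217, -0.639, 0.231] pointing down, gripper open.
Joint ranges: [-3.07, 3.07], [-1.43, 2.12], [-1.02, 1.25], [-3.03, 1.67], [-3.05, -0], [-3.03, 3.03]. Speed limits (rad/s): [2.39, 2.39, 3.01, 3.14, 3.14, 3.14].

## Interface

Orientations are given as a rotation vector (axis times angle).
In Python, from station import * gives the robot as it stands.
- The arm moves only by the tool apply_moves, never from a script. Its argument "steps" is one flat list of numbers, 7 for each row, row after row: the shift along the tool's x, y, z in mm, then the turn, a rotation vector about the tool's x, y, z in degrees, then the closure, from -1 (fully open) to 1 (shut). In form: [x, y, z, wx, wy, wz, claw, x, y, z, wx, wy, wz, claw, ...]. A call has 1 to 10 rows; each row shifts and turns the pose as measured when the row begins, along the tool's axes as they then stand; what a row does not reach is not made up. A row lasts 1/12 s, in which the tool goes at most 41.7 mm and 7.16 degrees, less where a joint would pass 70% of its speed; a pose out of reach is approached as far as the arm can. A call with a gripper value outside its range is refused whole. The fingers move at their own pace and stop on an object; "newtons" is the grip in N (left out, the last holds). Time passes only in rows, so rows that do not move let the fingers close. It gives the time, the measured TCP pose, the force and the opening at its end, in the units of the state.
- observe(): the state, without advancing time (a new reading comes with each control period).
- read_camera(name): name is "side" or "top"; returns the picture (400x640x3 uint8, blue, green, red); there is no depth.
- get_calibration(name): a dict with "camera_matrix" (3x3 intrinsics, pixels), "rvec" (rotation vector, rad) and "tvec" (3), from world to camera coordinates, as OpenCV has them. Camera axes: x right, y down, z forward; pixel columns grow to the right and rows downward; lengths in m; the calibration is good to about 2 mm. A picture is of the moment at which its call begins. get_calibration takes no time and is no camera call.
- sign_off(): hands the job in, once; it reports no verdict.
The state is a dict: "time_s": time; "joints": joint angles; "dq": joint speeds; "joint_torque": joint torques, N m; "eef_pos": TCP position; "tcp_rot": TCP orientation; "contact_force": force on the tool from outside, world axes, zero at the start; "moment": the same for the moment, N m; "gripper_width": finger opening in m.
Only numpy, scipy, OpenCV 4.12 (cv2) and the standard library are available. Lean on these libraries where they do the work, as an engineer would, in place of code of your own. Each camera call takes 0.05 s, during which the arm holds its last target.

## Working session

There is one attempt and no reset: what is moved stays moved. The work goes in short steps, Python scripts to look and compute and a tool call to move; the robot and the scene stay as the last step left them, time stands still between calls to the robot, and variables do not carry over. Pictures are saved under pics/ and viewed, and the job is handed in when it is done.

Besides the shell and the picture viewer there is one more tool, called after "Emit:" as name(argument=value, ...) on one line, values as JSON. apply_moves: Moves the arm, as the interface text tells. Its arguments: {"type":"object","properties":{"steps":{"type":"array","items":{"type":"number"}},"newtons":{"type":"number"}},"required":["steps"]}

```bash
mkdir -p pics; ls; python3 - <<'E'
from station import *
import cv2
print(observe())
for n in("side","top"):
    cv2.imwrite(f"pics/{n}0.png",read_camera(n)); print(n,get_calibration(n))
E
```

```text
pics
{'time_s': 0.0, 'joints': array([-9.54897252e-01,  3.59380252e-01,  1.10629738e-02, -3.21159583e-04,
       -1.22407452e+00, -2.88069115e-01]), 'dq': array([-0.00061777,  0.00056181, -0.00023509,  0.00369079, -0.00065119,
       -0.00176287]), 'joint_torque': array([-1.35169441e-03, -5.83314908e+01,  2.93402803e+01,  6.93658769e+00,
       -6.31275092e-03, -4.34084836e-05]), 'eef_pos': array([ 0.21714137, -0.63862651,  0.23037497]), 'tcp_rot': array([-1.82848531e+00, -2.55291884e+00, -1.26782190e-03]), 'contact_force': array([-0.0358813 ,  0.38357556,  0.18254704]), 'moment': array([ 0.05994808, -0.02787632,  0.02844416]), 'gripper_width': 0.08537827241775323}
side {'camera_matrix': array([[420.76015917,   0.        , 313.24448306],
       [  0.        , 420.76015917, 195.74068895],
       [  0.        ,   0.        ,   1.        ]]), 'rvec': array([ 2.39175506, -0.3202547 ,  0.13070794]), 'tvec': array([-0.52855043,  0.24904398,  0.78168323])}
top {'camera_matrix': array([[363.44029837,   0.        , 319.2852214 ],
       [  0.        , 363.44029837, 202.32870386],
       [  0.        ,   0.        ,   1.        ]]), 'rvec': array([ 2.20618463, -2.15179992,  0.023368  ]), 'tvec': array([0.06621961, 0.55920852, 0.86720776])}
```

View pics/side0.png

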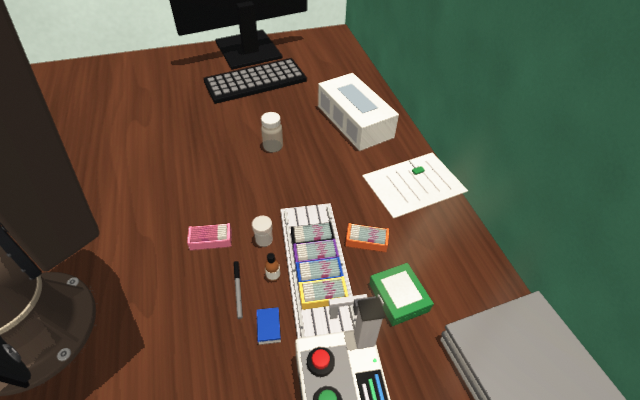

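View pics/top0.png

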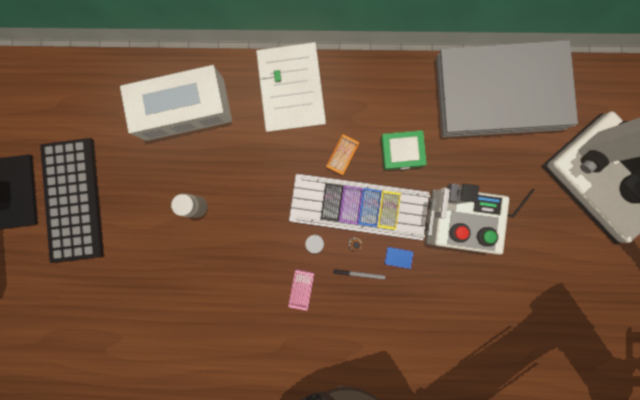

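```bash
python3 - <<'E'
import cv2
t=cv2.imread("pics/top0.png"); c=t[165:265,280:520]
cv2.imwrite("pics/topz.png",cv2.resize(c,None,fx=3.3,fy=3.3,interpolation=cv2.INTER_CUBIC))
s=cv2.imread("pics/side0.png"); c=s[195:400,250:450]
cv2.imwrite("pics/sidez.png",cv2.resize(c,None,fx=2.9,fy=2.9,interpolation=cv2.INTER_CUBIC))
E
```

```text
(no output)
```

View pics/topz.png

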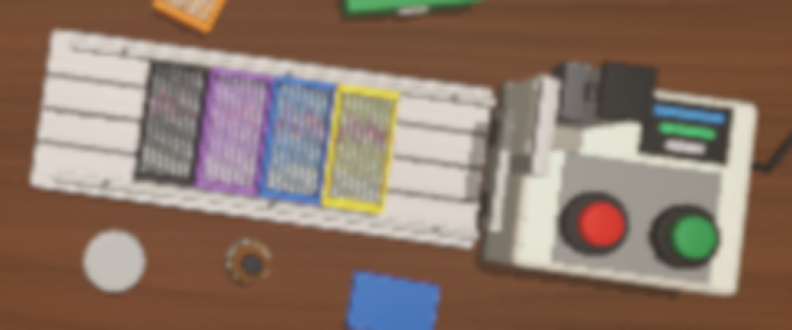

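View pics/sidez.png

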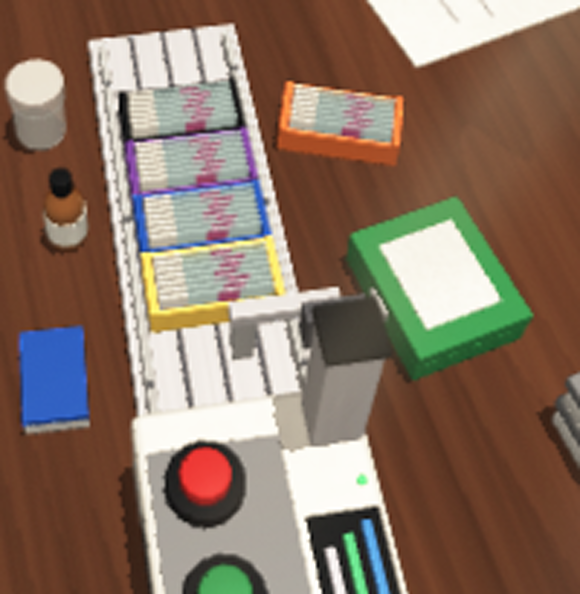

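```bash
cat > h.py <<'E'
import numpy as np,cv2
from station import *
def ray(n,uv):
    c=get_calibration(n);R,_=cv2.Rodrigues(c["rvec"]);t=c["tvec"]
    p=cv2.undistortPoints(np.array([[uv]],float),c["camera_matrix"],None)[0,0]
    d=R.T@np.array([p[0],p[1],1]);o=-R.T@t
    return o,d
def onz(n,uv,z):
    o,d=ray(n,uv);return o+d*(z-o[2])/d[2]
def tri(a,b):
    (o1,d1),(o2,d2)=ray("side",a),ray("top",b)
    A=np.c_[d1,-d2];s=np.linalg.lstsq(A,o2-o1,rcond=None)[0]
    p,q=o1+s[0]*d1,o2+s[1]*d2
    return (p+q)/2,np.linalg.norm(p-q)
E
python3 - <<'E'
from h import *
np.set_printoptions(precision=4,suppress=True)
t=cv2.imread("pics/top0.png");s=cv2.imread("pics/side0.png")
Z=lambda x,y:((x+.5)/3.3-.5+280,(y+.5)/3.3-.5+165)
S=lambda x,y:((x+.5)/2.9-.5+250,(y+.5)/2.9-.5+195)
for nm,p in dict(openfar=(53,30),opennear=(30,187),stopfar=(492,88),stopnear=(473,247)).items(): print(nm,onz("top",Z(*p),.028))
print("side openfar",onz("side",S(236,26),.028),"opennear",onz("side",S(90,40),.028))
def cen(im,lo,hi,box):
    h=cv2.cvtColor(im,cv2.COLOR_BGR2HSV);m=cv2.inRange(h,lo,hi)
    k=np.zeros_like(m);x0,y0,x1,y1=box;k[y0:y1,x0:x1]=m[y0:y1,x0:x1]
    c=max(cv2.findContours(k,0,1)[0],key=cv2.contourArea)
    return cv2.minEnclosingCircle(c),cv2.fitEllipse(c),c
for nm,lo,hi,b in [("red",(0,150,90),(8,255,255),(440,215,480,250)),("green",(50,100,50),(80,255,255),(465,215,510,255))]:
    cc,e,_=cen(t,lo,hi,b); print(nm,cc,e[0],onz("top",e[0],.108))
cc,e,_=cen(s,(0,150,90),(8,255,255),(300,340,345,385));print("side red",cc,e[0],onz("side",S(206,472),.108))
# rack corners on tops z=.016+.031
for nm,p in dict(blk_b=(136,180),blk_t=(150,62),yel_b=(382,213),yel_t=(398,90)).items(): print(nm,onz("top",Z(*p),.042))
for nm,p in dict(bottle=(250,263),).items(): print(nm,onz("top",Z(*p),.075))
print("jarlid",onz("top",(182,206),.095),"cover",onz("top",(399,258),.019),"lens",onz("top",(314,244),.06))
E
```

```text
openfar [0.6244 0.1384 0.028 ]
opennear [0.5094 0.1518 0.028 ]
stopfar [ 0.5892 -0.1799  0.028 ]
stopnear [ 0.4747 -0.1676  0.028 ]
side openfar [0.625  0.1274 0.028 ] opennear [0.5115 0.1431 0.028 ]
red ((461.6666564941406, 232.6666717529297), 6.871945381164551) (461.6539001464844, 232.50408935546875) [ 0.4952 -0.2293  0.108 ]
green ((489.5, 236.5), 6.670932292938232) (489.5734558105469, 236.3409423828125) [ 0.4886 -0.2883  0.108 ]
side red ((320.5, 358.65789794921875), 9.97631549835205) (320.4602355957031, 358.5841979980469) [ 0.4958 -0.2313  0.108 ]
blk_b [0.5164 0.0746 0.042 ]
blk_t [0.601  0.0667 0.042 ]
yel_b [ 0.4975 -0.1     0.042 ]
yel_t [ 0.585 -0.11   0.042]
bottle [ 0.4617 -0.0053  0.075 ]
jarlid [0.5376 0.3845 0.095 ] cover [ 0.4288 -0.1136  0.019 ] lens [0.459  0.0884 0.06  ]
```

```bash
cat >> h.py <<'E'
from scipy.spatial.transform import Rotation as Ro
np.set_printoptions(precision=4,suppress=True)
u=np.array([0.110,0.994,0]);u/=np.linalg.norm(u);v=np.array([u[1],-u[0],0]);stop=np.array([.5317,-.183,.016])
def lane(p): 
    d=np.asarray(p)-stop; return np.array([d@v,d@u,d[2]+.016])
def world(a,s,z): return np.array([stop[0],stop[1],0])+a*v+s*u+np.array([0,0,z])
def need(tgt,flip=0):
    o=observe();R=Ro.from_rotvec(o["tcp_rot"]);x=v*(-1 if flip else 1);z=np.array([0,0,-1.]);
    T=Ro.from_matrix(np.c_[x,np.cross(z,x),z])
    print("t",o["time_s"],"pos",o["eef_pos"],"lane",lane(o["eef_pos"]),"shift mm",1000*R.inv().apply(tgt-o["eef_pos"]),"turn deg",np.degrees((R.inv()*T).as_rotvec()),"F",o["contact_force"],"w",o["gripper_width"])
E
python3 - <<'E'
from h import *
need(world(0,.3,.231));need(world(0,.3,.231),1)
print(Ro.from_rotvec(observe()["tcp_rot"]).as_matrix(),observe()["joints"])
E
```

```text
t 0.1 pos [ 0.2172 -0.6387  0.2305] lane [-0.2625 -0.4875  0.2305] shift mm [601.8932 571.6657   0.2479] turn deg [ -0.0884  -0.0445 115.0905] F [ 1.305   0.9934 -0.1036] w 0.08514551026190653
t 0.1 pos [ 0.2172 -0.6387  0.2305] lane [-0.2625 -0.4875  0.2305] shift mm [601.8932 571.6657   0.2479] turn deg [  0.0394  -0.0784 -64.9095] F [ 1.305   0.9934 -0.1036] w 0.08514551026190653
[[-0.3219  0.9468 -0.0006]
 [ 0.9468  0.3219  0.0013]
 [ 0.0014 -0.0001 -1.    ]] [-0.9549  0.3593  0.0112 -0.0003 -1.2241 -0.2881]
```

Emit:
apply_moves(steps=[7.5,30,-3,0,0,-2.3,1,7.5,30,-3,0,0,-2.3,1,7.5,30,-3,0,0,-2.3,1,7.5,30,-3,0,0,-2.3,1,7.5,30,-3,0,0,-2.3,1,7.5,30,0,0,0,-2.3,1,7.5,30,0,0,0,-2.3,1,7.5,30,0,0,0,-2.3,1,7.5,30,0,0,0,-2.3,1,7.5,30,0,0,0,-2.3,1])

```text
time_s: 0.93
eef_pos: [0.4437, -0.4212, 0.2397]
tcp_rot: [-1.269, -2.862, -0.008]
contact_force: [-0.1, 0.0, -0.6]
gripper_width: 0.0
```

```bash
python3 -c "
from h import *
need(world(0,.3,.24),1)"
```

```text
t 0.9333 pos [ 0.4437 -0.4212  0.2397] lane [-0.0612 -0.2464  0.2397] shift mm [316.1712 449.8153   3.6603] turn deg [  0.2622  -0.6719 -41.4985] F [-0.0628  0.0425 -0.5893] w 3.531479427084077e-05
```

Emit:
apply_moves(steps=[7.8,30.5,0,0,0,-2.3,1,7.8,30.5,0,0,0,-2.3,1,7.8,30.5,0,0,0,-2.3,1,7.8,30.5,0,0,0,-2.3,1,7.8,30.5,0,0,0,-2.3,1,7.8,30.5,0,0,0,-2.3,1,7.8,30.5,0,0,0,-2.3,1,7.8,30.5,0,0,0,-2.3,1,7.8,30.5,0,0,0,-2.3,1,7.8,30.5,0,0,0,-2.3,1])

```text
time_s: 1.77
eef_pos: [0.5679, -0.1169, 0.237]
tcp_rot: [-0.64, -3.058, -0.013]
contact_force: [0.5, -0.8, -0.4]
gripper_width: 0.0001
```

```bash
python3 -c "
from h import *
need(world(0,.3,.24),1)"
```

```text
t 1.7667 pos [ 0.5679 -0.1169  0.237 ] lane [0.0287 0.0697 0.237 ] shift mm [ 95.9594 211.3139  -0.3153] turn deg [  0.4064  -1.0261 -17.3209] F [ 0.4589 -0.8295 -0.437 ] w 0.00011171884074885902
```

Emit:
apply_moves(steps=[7.9,28.5,0,0.1,-0.2,-2.3,1,7.9,28.5,0,0.1,-0.2,-2.3,1,7.9,28.5,0,0,-0.1,-2.2,1,7.9,28.5,0,0,-0.1,-2.2,1,7.9,28.5,0,0,-0.1,-2.2,1,7.9,28.5,0,0,-0.1,-2.2,1,7.9,28.5,0,0,-0.1,-2.2,1,5,15,0,0,0,-1,1,0,0,0,0,0,0,1])

```text
time_s: 2.52
eef_pos: [0.5662, 0.1216, 0.2344]
tcp_rot: [-0.158, -3.13, -0.004]
contact_force: [0.8, -0.6, -0.9]
gripper_width: -0.0003
```

```bash
python3 -c "
from h import *
need(world(0,.3,.24),1)
cv2.imwrite('pics/s1.png',read_camera('side'));cv2.imwrite('pics/t1.png',read_camera('top'))"
```

```text
t 2.5167 pos [0.5662 0.1216 0.2344] lane [0.0008 0.3066 0.2344] shift mm [ 0.9179 -6.5735 -5.6294] turn deg [ 0.1156 -0.4149  0.5455] F [ 0.8198 -0.6345 -0.8709] w -0.0002632691432722586
```

View pics/s1.png

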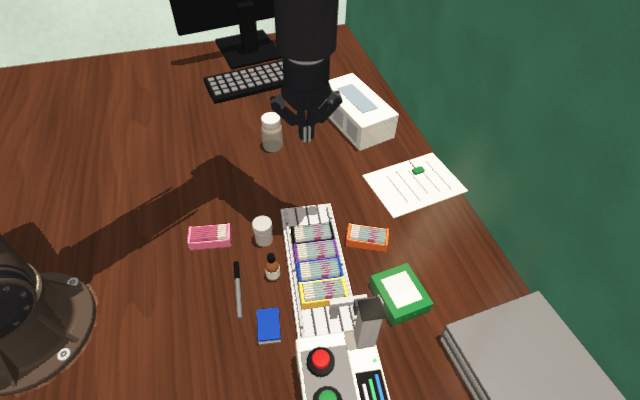

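View pics/t1.png

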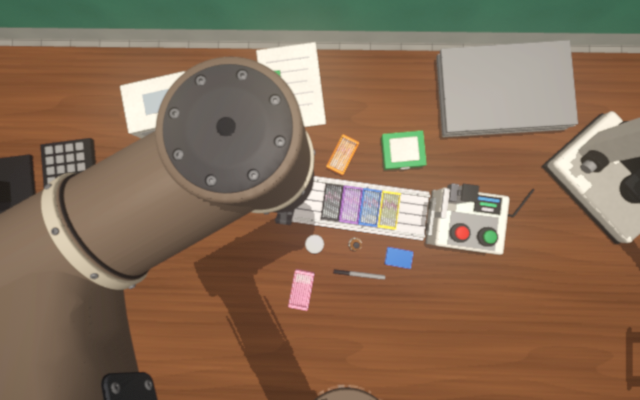

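Emit:
apply_moves(steps=[0.5,-3,35,0,-0.4,0.5,1,0.5,-3,35,0,0,0,1,0,0,35,0,0,0,1,0,0,35,0,0,0,1,0,0,25,0,0,0,1,0,0,10,0,0,0,1,0,0,0,0,0,0,1])

```text
time_s: 3.2
eef_pos: [0.5676, 0.1065, 0.0554]
tcp_rot: [0.192, 3.13, 0.006]
contact_force: [0.1, 0.3, -0.2]
gripper_width: 0.0001
```

```bash
python3 -c "
from h import *
need(world(0,.3,.025),1)
s=read_camera('side')
cv2.imwrite('pics/s2.png',cv2.resize(s[120:380,220:440],None,fx=2.3,fy=2.3,interpolation=2))"
```

```text
t 3.2 pos [0.5676 0.1065 0.0554] lane [0.0038 0.2917 0.0554] shift mm [ 4.0963  8.1124 30.3832] turn deg [ 0.2203  0.336  -0.7004] F [ 0.0836  0.3399 -0.2179] w 0.00014715044528294037
```

View pics/s2.png

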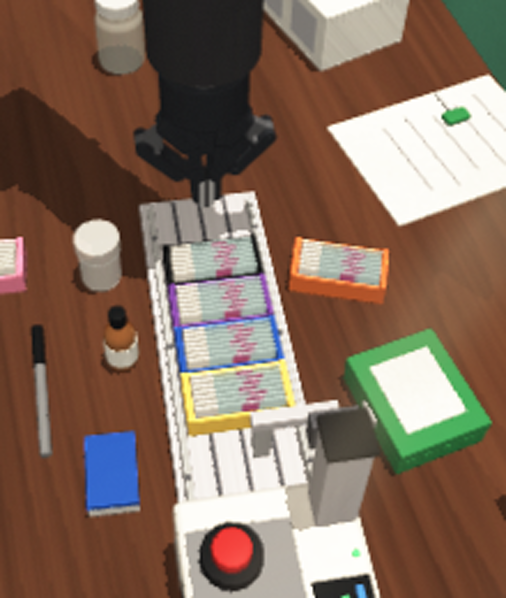

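Emit:
apply_moves(steps=[4,6,10,0.2,0.3,-0.7,1,0,0,10,0,0,0,1,0,0,6,0,0,0,1,0,0,3,0,0,0,1,0,0,0,0,0,0,1])

```text
time_s: 3.67
eef_pos: [0.5675, 0.113, 0.0286]
tcp_rot: [0.174, 3.131, 0.005]
contact_force: [-0.3, -0.1, 0.5]
gripper_width: -0.0001
```

```bash
python3 -c "
from h import *
need(world(0,.3,.024),1)
s=read_camera('side')
cv2.imwrite('pics/s3.png',cv2.resize(s[120:380,220:440],None,fx=2.3,fy=2.3,interpolation=2))"
```

```text
t 3.6667 pos [0.5675 0.113  0.0286] lane [0.003  0.2982 0.0286] shift mm [3.0166 1.7939 4.55  ] turn deg [ 0.195   0.3462 -0.0627] F [-0.28   -0.1191  0.4823] w -0.0001370968116175614
```

View pics/s3.png

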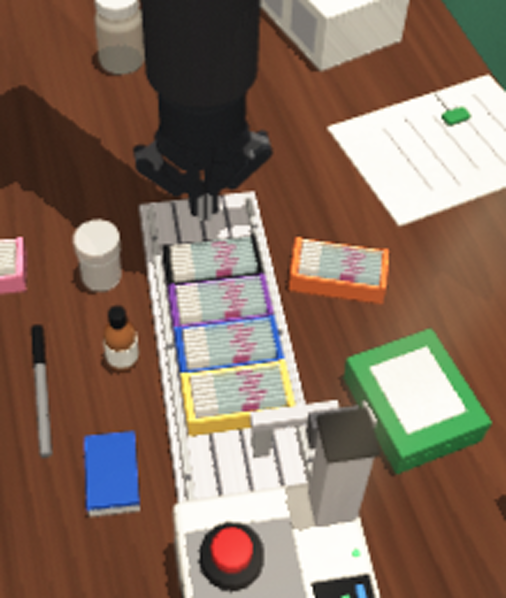

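Emit:
apply_moves(steps=[3,0,4,0.2,0.3,0,1,0,-7,0,0,0,0,1,0,-7,0,0,0,0,1,0,-6,0,0,0,0,1,0,-5,0,0,0,0,1,0,-4,0,0,0,0,1,0,0,0,0,0,0,1])

```text
time_s: 4.3
eef_pos: [0.5617, 0.0821, 0.0264]
tcp_rot: [0.174, 3.133, 0.002]
contact_force: [-0.8, 1.6, 0.4]
gripper_width: -0.0001
```

```bash
python3 -c "
from h import *
need(world(0,.2,.024),1)"
```

```text
t 4.3 pos [0.5617 0.0821 0.0264] lane [0.0006 0.2668 0.0264] shift mm [  0.6082 -66.7791   2.3105] turn deg [ 0.089   0.1896 -0.0277] F [-0.8205  1.6447  0.3897] w -0.00013114901174215524
```

Emit:
apply_moves(steps=[0,-4,1,0,0.2,0,1,0,-5,1,0,0,0,1,0,-5,0,0,0,0,1,0,-5,0,0,0,0,1,0,-5,0,0,0,0,1,0,-5,0,0,0,0,1,0,-5,0,0,0,0,1,0,-5,0,0,0,0,1,0,-5,0,0,0,0,1,0,-3,0,0,0,0,1])

```text
time_s: 5.13
eef_pos: [0.5573, 0.0331, 0.0252]
tcp_rot: [0.172, 3.134, 0.008]
contact_force: [-1.3, 5.5, 0.6]
gripper_width: 0.0002
```

```bash
python3 -c "
from h import *
need(world(0,.191,.024),1)
s=read_camera('side')
cv2.imwrite('pics/s4.png',cv2.resize(s[120:380,220:440],None,fx=2.3,fy=2.3,interpolation=2))"
```

```text
t 5.1333 pos [0.5573 0.0331 0.0252] lane [0.0017 0.2176 0.0252] shift mm [  1.7332 -26.6239   1.0344] turn deg [0.2946 0.1488 0.014 ] F [-1.2875  5.4692  0.591 ] w 0.00023074512793338164
```

View pics/s4.png

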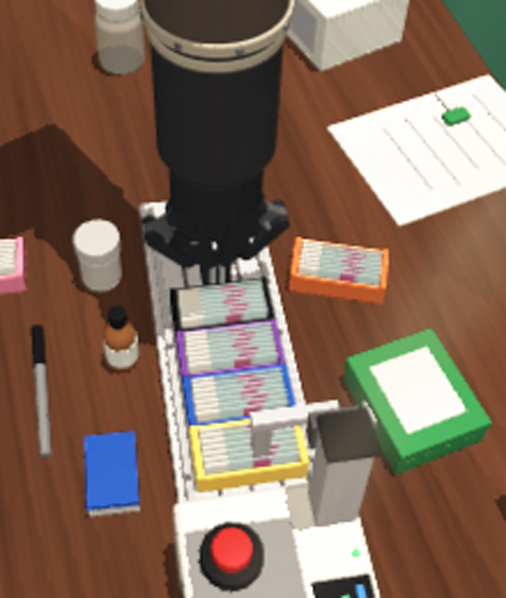

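Row moves well, packed. Continue gently.

Emit:
apply_moves(steps=[1,-4,0,0.2,0,0,1,0,-4,0,0,0,0,1,0,-4,0,0,0,0,1,0,-3,0,0,0,0,1,0,-3,0,0,0,0,1])

```text
time_s: 5.6
eef_pos: [0.5546, 0.013, 0.0251]
tcp_rot: [0.172, 3.134, 0.001]
contact_force: [0.6, 2.6, 0.6]
gripper_width: -0.0003
```

Emit:
apply_moves(steps=[0,-3,0,0,0,0,1,0,-3,0,0,0,0,1])

```text
time_s: 5.77
eef_pos: [0.555, 0.0113, 0.0252]
tcp_rot: [0.175, 3.13, 0.012]
contact_force: [-10.0, 34.0, 3.9]
gripper_width: 0.0003
```

Emit:
apply_moves(steps=[0,-3,0,0,0,0,1])

```text
time_s: 5.85
eef_pos: [0.5549, 0.0115, 0.0252]
tcp_rot: [0.176, 3.128, 0.019]
contact_force: [-5.5, 23.9, 2.5]
gripper_width: -0.0001
```

Emit:
apply_moves(steps=[0,1,0,0,0,0,1,0,5,0,0,0,0,1,0,10,0,0,0,0,1,0,15,0,0,0,0,1,0,15,0,0,0,0,1,0,0,0,0,0,0,1])

```text
time_s: 6.35
eef_pos: [0.5589, 0.0588, 0.0253]
tcp_rot: [0.179, 3.131, 0.016]
contact_force: [0.2, -0.6, 0.9]
gripper_width: 0.0001
```

```bash
python3 -c "
from h import *
need(world(0,.24,.024),1)
s=read_camera('side')
cv2.imwrite('pics/s5r.png',s)
cv2.imwrite('pics/s5.png',cv2.resize(s[200:380,260:400],None,fx=3.3,fy=3.3,interpolation=2))"
```

```text
t 6.35 pos [0.5589 0.0588 0.0253] lane [0.0004 0.2433 0.0253] shift mm [ 0.3957 -3.3268  1.2395] turn deg [ 0.5979  0.2664 -0.2206] F [ 0.2051 -0.5668  0.9386] w 0.0001457828370923419
```

View pics/s5.png

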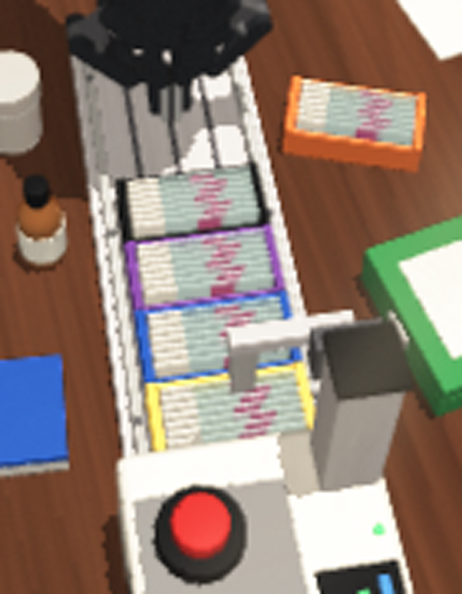

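Emit:
apply_moves(steps=[0,5,-20,0.5,0.2,0,1,0,3,-35,0,0,0,1,0,3,-35,0,0,0,1,0,0,-35,0,0,0,1,0,0,-35,0,0,0,1,0,0,-35,0,0,0,1,0,0,-30,0,0,0,1,0,0,0,0,0,0,1])

```text
time_s: 7.07
eef_pos: [0.5556, 0.0635, 0.2563]
tcp_rot: [-0.182, -3.124, 0.015]
contact_force: [0.8, 0.3, 0.6]
gripper_width: 0.0004
```

```bash
python3 -c "
from h import *
need(np.array([.488,-.2885,.24]),1)
s=read_camera('top')
cv2.imwrite('pics/t6.png',cv2.resize(s[165:265,280:520],None,fx=3.3,fy=3.3,interpolation=2))"
```

```text
t 7.0667 pos [0.5556 0.0635 0.2563] lane [-0.0033  0.2476  0.2563] shift mm [  26.0935 -357.2414   20.223 ] turn deg [-0.5757 -0.6696 -0.3516] F [0.8359 0.3092 0.5581] w 0.00035998035459700495
```

View pics/t6.png

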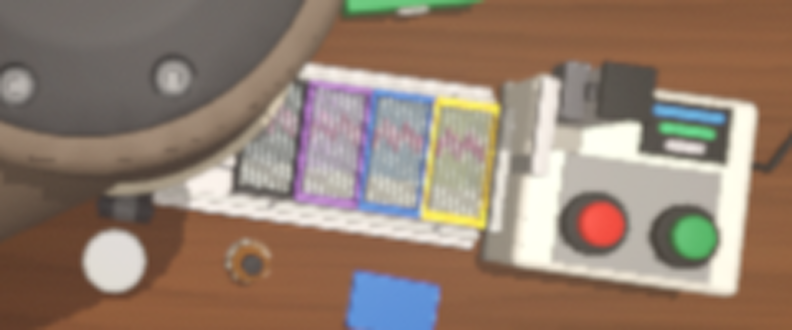

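Emit:
apply_moves(steps=[2,-30,0,-0.5,-0.6,-0.3,1,2.5,-36,0,0,0,0,1,2.5,-36,0,0,0,0,1,2.5,-36,0,0,0,0,1,2.5,-36,0,0,0,0,1,2.5,-36,0,0,0,0,1,2.5,-36,0,0,0,0,1,2.5,-36,0,0,0,0,1,2,-30,0,0,0,0,1,0,-8,0,0,0,0,1])

```text
time_s: 7.95
eef_pos: [0.487, -0.2658, 0.244]
tcp_rot: [-0.169, -3.118, 0.002]
contact_force: [-0.0, 0.0, 1.0]
gripper_width: -0.0003
```

```bash
python3 -c "
from h import *
need(np.array([.488,-.2885,.18]),1)"
```

```text
t 7.95 pos [ 0.487  -0.2658  0.244 ] lane [-0.0353 -0.0872  0.244 ] shift mm [ -4.6643 -22.3333  63.9738] turn deg [-0.1303 -1.0868  0.0921] F [-0.0433  0.0164  1.013 ] w -0.0002605519369645583
```

Emit:
apply_moves(steps=[-4,-18,0,0,-1,0,1,0,-5,15,0,0,0,1,0,0,30,0,0,0,1,0,0,30,0,0,0,1,0,0,15,0,0,0,1,0,0,0,0,0,0,1])

```text
time_s: 8.45
eef_pos: [0.4814, -0.2954, 0.1447]
tcp_rot: [-0.186, -3.127, 0.002]
contact_force: [-1.0, -0.2, -0.2]
gripper_width: 0.0002
```

```bash
python3 -c "
from h import *
need(np.array([.488,-.2885,.102]),1)
s=read_camera('side');t=read_camera('top')
cv2.imwrite('pics/s7.png',cv2.resize(s[250:400,240:440],None,fx=3,fy=3,interpolation=2))
cv2.imwrite('pics/t7.png',t)"
```

```text
t 8.45 pos [ 0.4814 -0.2954  0.1447] lane [-0.0376 -0.1173  0.1447] shift mm [-6.086   7.7033 42.6005] turn deg [-0.0898 -0.5168 -0.5067] F [-1.0141 -0.1771 -0.1635] w 0.00020188981424032652
```

View pics/s7.png

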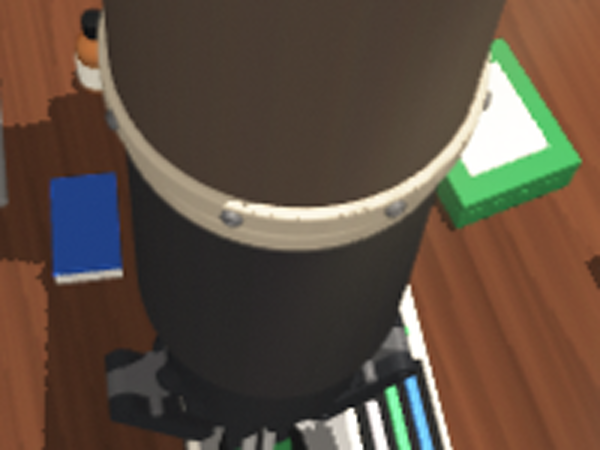

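View pics/t7.png

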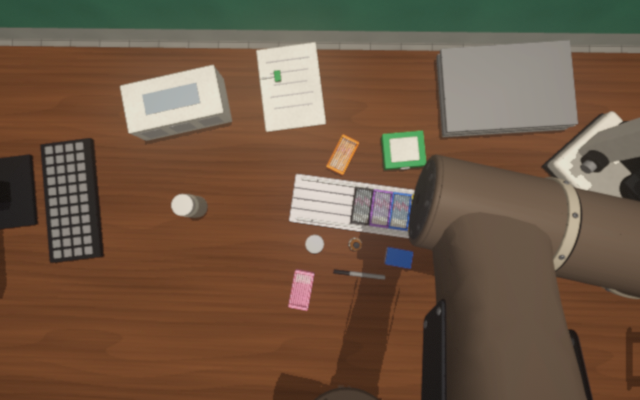

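Emit:
apply_moves(steps=[-5,6,0,0,-0.5,-0.5,1,-1,1,8,0,0,0,1,0,0,8,0,0,0,1,0,0,5,0,0,0,1,0,0,3,0,0,0,1,0,0,0,0,0,0,1])

```text
time_s: 9.05
eef_pos: [0.494, -0.2891, 0.1263]
tcp_rot: [0.166, 3.126, -0.008]
contact_force: [-0.4, 0.3, 0.9]
gripper_width: 0.0002
```

```bash
python3 -c "
from h import *
need(np.array([.4885,-.2885,.102]),1)"
```

```text
t 9.05 pos [ 0.494  -0.2891  0.1263] lane [-0.0258 -0.1096  0.1263] shift mm [ 5.8019  0.1418 24.2273] turn deg [-0.2484  0.682   0.2266] F [-0.4476  0.3346  0.8616] w 0.00017405042325417566
```

Emit:
apply_moves(steps=[3,0,0,0,0.3,0,1,1,0,4,0,0,0,1,0,0,4,0,0,0,1,0,0,3,0,0,0,1,0,0,0,0,0,0,1])

```text
time_s: 9.47
eef_pos: [0.4898, -0.2889, 0.1147]
tcp_rot: [0.167, 3.13, -0.008]
contact_force: [-0.5, 0.8, -1.3]
gripper_width: 0.0003
```

```bash
python3 -c "
from h import *
need(np.array([.4885,-.2885,.102]),1)"
```

```text
t 9.4667 pos [ 0.4898 -0.2889  0.1147] lane [-0.03   -0.1098  0.1147] shift mm [ 1.4429  0.2872 12.7314] turn deg [-0.2615  0.4006  0.2256] F [-0.4646  0.7764 -1.3059] w 0.00026519679025232055
```

Centred, about 6 mm above the button. Press.

Emit:
apply_moves(steps=[0.5,0,4,0,0,0,1,0,0,4,0,0,0,1,0,0,3,0,0,0,1])

```text
time_s: 9.72
eef_pos: [0.4897, -0.2891, 0.1035]
tcp_rot: [0.166, 3.129, -0.008]
contact_force: [-0.4, 1.3, 3.5]
gripper_width: 0.0002
```

Emit:
apply_moves(steps=[0,0,3,0,0,0,1])

```text
time_s: 9.8
eef_pos: [0.4899, -0.2892, 0.101]
tcp_rot: [0.166, 3.129, -0.009]
contact_force: [-8.7, 10.5, 40.3]
gripper_width: 0.0002
```

Emit:
apply_moves(steps=[0,0,2,0,0,0,1])

```text
time_s: 9.88
eef_pos: [0.4899, -0.2893, 0.1011]
tcp_rot: [0.164, 3.129, -0.01]
contact_force: [-10.5, 11.8, 35.4]
gripper_width: 0.0001
```

Emit:
apply_moves(steps=[0,0,-3,0,0,0,1,0,0,-8,0,0,0,1,0,0,-15,0,0,0,1,0,0,-30,0,0,0,1,0,0,-35,0,0,0,1,0,0,-35,0,0,0,1,0,0,-10,0,0,0,1,0,0,0,0,0,0,1])

```text
time_s: 10.55
eef_pos: [0.4879, -0.2882, 0.2431]
tcp_rot: [0.164, 3.132, -0.01]
contact_force: [0.6, 0.2, -0.7]
gripper_width: -0.0002
```

Emit:
apply_moves(steps=[20,-20,0,0,0,0,1,25,-30,0,0,0,0,1,25,-30,0,0,0,0,1,25,-30,0,0,0,0,1,20,-30,0,0,0,0,1,10,-20,0,0,0,0,1,10,-20,0,0,0,0,1,5,-10,0,0,0,0,1,0,0,0,0,0,0,1,0,0,0,0,0,0,1])

```text
time_s: 11.38
eef_pos: [0.321, -0.4666, 0.2337]
tcp_rot: [0.162, 3.137, 0.001]
contact_force: [-0.4, 0.2, -0.1]
gripper_width: -0.0001
```

```bash
python3 -c "
from h import *
need(np.array([.4885,-.2885,.102]),1)
s=read_camera('side');t=read_camera('top')
cv2.imwrite('pics/s8.png',s)
cv2.imwrite('pics/t8.png',t)
cv2.imwrite('pics/t8z.png',cv2.resize(t[165:265,280:520],None,fx=3.3,fy=3.3,interpolation=2))"
```

```text
t 11.3833 pos [ 0.321  -0.4666  0.2337] lane [-0.1783 -0.3051  0.2337] shift mm [-148.2728  194.3326  131.9021] turn deg [0.0251 0.0331 0.4188] F [-0.3804  0.2389 -0.0527] w -0.00012542342295304354
```

View pics/s8.png

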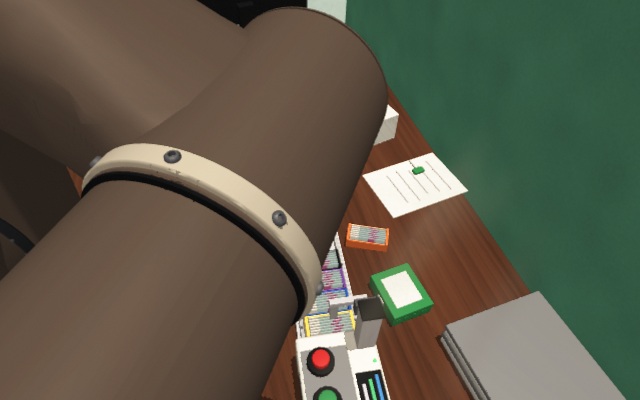

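View pics/t8z.png

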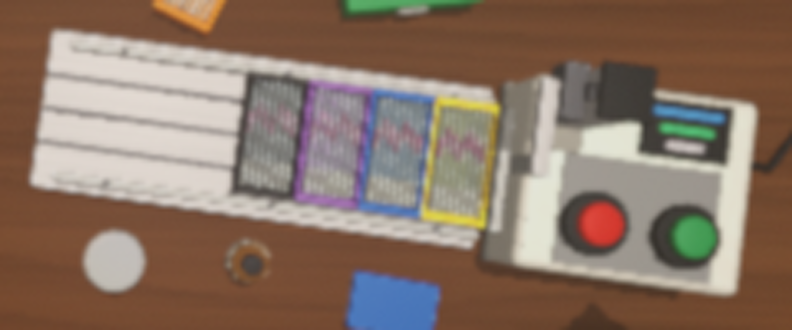

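```bash
python3 - <<'E'
from h import *
t=cv2.imread("pics/t8.png")
Z=lambda x,y:((x+.5)/3.3-.5+280,(y+.5)/3.3-.5+165)
L=lambda x,y,z:lane(onz("top",Z(x,y),z))
print("housing back",L(757,104,.085),L(738,295,.085))
print("lane open",L(53,30,.028),L(30,187,.028))
print("yellow front",L(498,102,.040),L(486,230,.040)," black rear",L(246,72,.04),L(234,192,.04))
z=cv2.resize(t[180:245,340:460],None,fx=6.6,fy=6.6,interpolation=cv2.INTER_CUBIC);cv2.imwrite("pics/t8y.png",z)
s=cv2.imread("pics/s8.png");cv2.imwrite("pics/s8y.png",cv2.resize(s[230:400,290:400],None,fx=3.5,fy=3.5,interpolation=2))
E
```

```text
housing back [ 0.0628 -0.1514  0.085 ] [-0.0651 -0.1529  0.085 ]
lane open [0.0568 0.3297 0.028 ] [-0.059   0.3303  0.028 ]
yellow front [0.0461 0.007  0.04  ] [-0.045   0.0045  0.04  ]  black rear [0.0436 0.1868 0.04  ] [-0.0426  0.1841  0.04  ]
```

View pics/t8y.png

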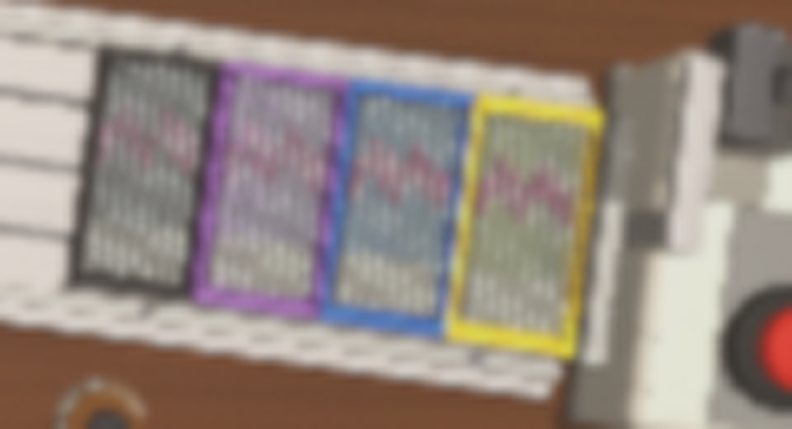

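View pics/s8y.png

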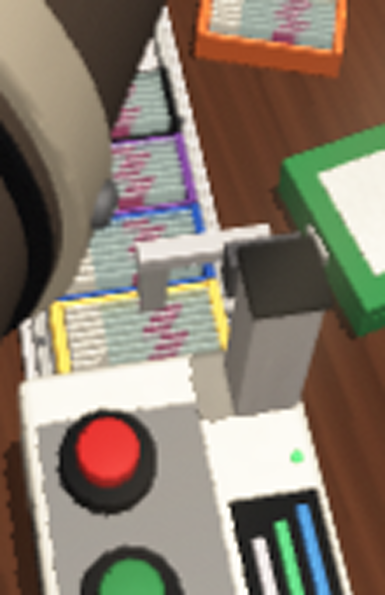

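```bash
python3 -c "
from station import *
print(observe()['contact_force'],observe()['dq']);print(sign_off())"
```

```text
[ 0.39913319 -0.19167683  0.086623  ] [ 0.01497215 -0.00735059  0.0069681   0.00328049 -0.00285033  0.00088729]
the job is handed in; nothing more can be done
None
```

I pushed the four racks as one train about 71 mm along the lane with the shut fingertips until they stopped hard against the end stop. I then pressed the green button down to its bottom and let it come up. The arm was drawn clear of everything before I handed in, at about 11.5 s of the 43 s allowed.

**Racks:** In the last top picture the row measures 179.7 mm against 180 mm nominal, so there are no visible gaps between racks. The front of the row lies within about 2 mm of where I place the stop, which is about the camera accuracy.

**Pushing force:** The highest force I read was about 35 N as the row hit the stop, under the 45 N limit. Readings came only at the end of each call, so a brief higher peak would not have shown.

**Button:** The fingertips stopped at z = 101 mm, 7 mm below the nominal button top, with about 40 N on the wrist. That means the button bottomed out. It looks up again in the last picture. Its travel could not be read directly.

**Other things:** The red button was not touched, and nothing looks moved in the last pictures, although I did not measure this.

**Disagreement:** My first estimate of the stop was about 5 mm off. The contact force, the lane end and the housing edge all agreed on the corrected position.

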